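# Dispense one culture dish and slide it onto the viewing pad

## Robot

A 7-joint arm with a two-finger parallel gripper is mounted at the origin on the work surface. World frame = base frame: x ahead of the robot, y to its left, z up, the work surface at z = 0. Lengths are in mm, angles in rad, forces in N, time in s.
With the tool pointing down it reaches from about 400 to 900 mm from the base axis. Payload 5.6 kg.
Tool frame: the origin (TCP) lies midway between the tips of the shut fingers; the grasp point (between the pads) lies 19 mm behind it; x points along the fingers, y is the direction in which the jaws open and shut, and the axes are right-handed (so a half turn about x gives the same grasp; the last joint's range is limited). The gripper opens to 92 mm and grips with 3 to 60 N. Pads are 20 mm wide; open, the fingers measure 128 mm over their backs; the gripper's body (75 mm by 189 mm) begins 69 mm behind the grasp point.
Start: joints at [1.095, 0.468, -0.012, 1.603, 0.006, 1.071, -0.056], TCP at [272.581, -590.092, 214.592] pointing down, gripper open.
Joint ranges: [-2.53, 2.53], [-0.31, 2.02], [-1.57, 1.55], [0.28, 2.44], [-1.29, 4.43], [0.15, 1.84], [-2.92, 2.92]. Speed limits (rad/s): [2.57, 2.57, 3.14, 3.14, 3.14, 3.14, 3.14].

## Interface

Orientations are given as a rotation vector (axis times angle).
In Python, from cell import robot, grip, kin, viewer gives the robot as it stands. Calls block until the motion is done:
- robot.movep(position, orientation): joint-space move of the TCP to a pose.
- robot.servo_line(position, feed=150, rotation=None): straight line of the TCP; rotation=None keeps the orientation; feed is the mean speed in mm/s.
- robot.goto_joints(angles): joint-space move.
- grip(opening, newtons=None): opening from 0.0 (shut) to 1.0 (fully open); newtons is the grip in N (None keeps the last); returns when the fingers have stopped.
- robot.hold(seconds).
- kin.ik(position, orientation): joint angles nearest the present ones, or None.
- robot.observe(): the state.
- viewer.read_camera(name): name is "side" or "top"; returns the picture (420x560x3 uint8, red, green, blue); there is no depth.
- viewer.camera_info(name): a dict with "camera_matrix" (3x3 intrinsics, pixels), "k1" (the pictures are not rectified: a ray, as slopes to the right and down, at radius r is drawn at 1 + k1 r^2 times it, then the intrinsics apply), "R" (3x3) and "t" (3): a world point X has camera coordinates R X + t. Camera axes: x right, y down, z forward; pixel columns grow to the right and rows downward; lengths in mm; the calibration is good to about 2 mm. A picture is of the moment at which its call begins. camera_info takes no time and is no camera call.
A pose or a line that the arm cannot do raises robot.IKError and nothing moves.
- robot.job_done(): hands the job in, once; it reports no verdict.
Trained networks look in the newest picture that a camera, given by its name, has taken for a name from the list of things; names that differ only in an ending like _2 or _b are one class to them, and where a whole thing is asked for, a point or a joint stands for the part that bears it (a point fixed in the world has none). Each returns a list of dicts, best first, with "confidence" (0 to 1); they miss things now and then, are a little off and sometimes report something else, mostly with a low value. They report only what shows in the picture. A call takes as long as a camera call. They do not tell look-alikes from the thing itself.
- viewer.silhouettes(name, camera): "mask" (420x560 bool, what is visible of it).
- viewer.pinpoint(name, camera): "at" ([x, y, z] in mm, in the coordinates of the camera as it stood for that picture, good to about 4 mm: a listed point, or the origin of a listed thing).
The state is a dict: "t": time; "joints": joint angles; "joint_velocities": joint speeds; "joint_torque": joint torques, N m; "tcp_pos": TCP position; "tcp_rot": TCP orientation; "contact_force": force on the tool from outside, world axes, zero at the start; "wrist_torque": the same for the moment, N m; "grip_width": opening from 0.0 (shut) to 1.0 (fully open).
Only numpy, scipy, OpenCV 4.12 (cv2) and the standard library are available. Lean on these libraries where they do the work, as an engineer would, in place of code of your own. Each camera call takes 0.05 s, during which the arm holds its last target.

## Task

Press the red plunger of the dish dispenser fully home once with the fingertips and let it spring back, so that a single dish comes out into the tray. Then gently nudge that dish sideways along the tray with the outside of the fingers until it lies on the middle of the white viewing pad, and move clear. Do not pinch, lift or tip the dish, leave the others in the dispenser, and leave the other things on the table alone.

Things in the scene. Friction and masses are not known exactly. Their poses are not given: they have to be found in the camera images.
- dispenser: The fixed dish dispenser. Origin on the table under the centre of its magazine (the stack of dishes); z up; x points from the red button through the magazine to the tray, away from the robot; y runs along the tray. Offsets below are in this frame, in mm. The magazine (clear cheeks, white posts and collar) spans x -29 to 30, y -28 to 28, top at z 63.5.
- plunger (a joint): Plunger travel in m: 0 at rest, 0.049 fully home. It slides along the dispenser's +x. A spring resists with 2 N at rest to 7 N fully home (plus 2.5 N per 0.1 m/s of speed) and drives it back when let go. One full stroke pushes the lowest dish out into the tray; as the plunger returns the stack drops and the next dish is loaded.
- button_face (a point): Centre of the face of the plunger's round red push button: 34 mm across, upright, facing along the dispenser's -x, towards the robot; 40 mm above the table, 100 mm behind the dispenser's origin at rest. It moves with the plunger: fully home it is 49 mm farther along +x.
- outlet (a point): Landing on the tray floor before the outlet (46.5, 0, 8); an ejected dish stops with its centre here, within 3 mm. The tray is a channel along y, floor at z 8, between low white fences with tops at z 12 and inner faces at x 24 and x 69, ends at y -104 and 104. The near fence has a 42 mm gap before the magazine.
- white_mid (a point): Centre of the top of the white viewing pad, inlaid flush in the tray floor: 45 mm across the channel (x) by 64 mm along the tray (y), its centre 70 mm to one side of the outlet, on the +y or the -y side. The black pad is on the other side.
- black_mid (a point): Centre of the top of the black pad, the same size, on the other side of the outlet; it stays empty.
- dish1_mid (a point): Centre (half-way up) of the lowest dish in the magazine, the one the plunger ejects: round lidded culture dish with an orange lid, 40 mm across, 14 mm tall, 15 to 25 g, standing flat. In the tray its underside is at z 8 and its top at z 22.
- dish2_mid (a point): Centre of the second dish of the stack, the same kind; it stays in the magazine.
- dish3_mid (a point): Centre of the top dish of the stack, the same kind; it stays in the magazine.
- vial: Bystander, loose: green glass vial with purple cap, 28 mm across, 56 mm tall, standing; origin at the centre of its underside
- lens_tube: Bystander, loose: short black lens tube, 34 mm across, 30 mm tall, standing on end; origin at the centre of its underside
- mount_block: Bystander, loose: small white printed block 36 x 26 x 25 mm; origin at the centre of its underside
- driver: Bystander, loose: screwdriver lying on the table, 160 mm long; origin near its middle
- syringe: Bystander, loose: empty plastic syringe without needle lying on the table, 110 mm long, barrel 18 mm across; origin under its middle
- post: Bystander, loose: steel optical post on a round foot 25 mm across, 68 mm tall; origin at the centre of its underside
- bottle: Bystander, loose: clear reagent bottle with purple cap, 56 mm across, 110 mm tall; origin at the centre of its underside
Mind the look-alikes: they are no part of the job. Leave any pink or turquoise look-alike of the part that bears dish3_mid alone.

How it is judged:
By the outcome, as a careful person would: the job done as asked, in the order asked, and still so for the second after the job is handed in, with the robot touching nothing.
It also fails if it takes over 45 s, if anything falls off the work surface, if the arm or the gripper's body presses on something with over 40 N, if the wrist force passes 120 N, or if a joint passes its speed limit or range.

## Working session

There is one attempt and no reset: what is moved stays moved. The work goes in short steps, each a Python script; the robot and the scene stay as the last script left them, time stands still between calls to the robot, and variables do not carry over. Pictures are saved under pics/ and viewed, and the job is handed in when it is done.

```bash
ls; mkdir -p pics; cat > h.py <<'E'
import numpy as np, cv2
from cell import robot, grip, kin, viewer
def snap(cam,fn,scale=1):
    im=viewer.read_camera(cam); cv2.imwrite('pics/'+fn,cv2.cvtColor(im,cv2.COLOR_RGB2BGR)); return im
def toworld(cam,p):
    c=viewer.camera_info(cam); return np.array(c['R']).T@(np.array(p)-np.array(c['t']))
def proj(cam,X):
    c=viewer.camera_info(cam); p=np.array(c['R'])@np.array(X,float)+np.array(c['t']); s=p[:2]/p[2]; s=s*(1+c['k1']*(s@s)); K=np.array(c['camera_matrix']); return K[:2,:2]@s+K[:2,2]
def unproj(cam,uv,z):
    c=viewer.camera_info(cam); K=np.array(c['camera_matrix']); d=np.linalg.solve(K[:2,:2],np.array(uv,float)-K[:2,2]); s=d.copy()
    for _ in range(30): s=d/(1+c['k1']*(s@s))
    R=np.array(c['R']); o=-R.T@np.array(c['t']); r=R.T@np.array([s[0],s[1],1]); return o+r*(z-o[2])/r[2]
E
python3 - <<'E'
from h import *
for c in ['side','top']:
    snap(c,c+'0.png')
    for n in ['dispenser','button_face','outlet','white_mid','black_mid','dish1_mid','dish2_mid','dish3_mid','vial','lens_tube','mount_block','driver','syringe','post','bottle']:
        for r in viewer.pinpoint(n,c)[:3]:
            w=toworld(c,r['at']); print(c,n,round(r['confidence'],2),w.round(0),proj(c,w).round(0))
s=robot.observe();print(s['t'],s['tcp_rot'])
E
```

```text
pics
side dispenser 0.68 [544.  89.   2.] [293. 199.]
side button_face 0.78 [442.  88.  43.] [255. 198.]
side outlet 0.69 [595.  91.  14.] [312. 190.]
side outlet 0.53 [545.  87.  -1.] [294. 200.]
side white_mid 0.67 [592.  17.   7.] [321. 213.]
side white_mid 0.62 [592.  89.  13.] [311. 192.]
side black_mid 0.67 [589. 162.   7.] [300. 174.]
side dish3_mid 0.68 [403.  16.   4.] [248. 233.]
side dish3_mid 0.66 [546.  90.  43.] [294. 187.]
side dish3_mid 0.65 [ 607. -322.   -0.] [389. 332.]
side vial 0.64 [516. -17.  -2.] [297. 234.]
side lens_tube 0.43 [519. 214.  -1.] [269. 169.]
side mount_block 0.84 [ 453. -361.   -1.] [328. 373.]
side driver 0.68 [365. 368.   4.] [200. 144.]
side syringe 0.68 [ 418. -290.   -2.] [298. 346.]
side post 0.67 [534. 311.   3.] [263. 144.]
side bottle 0.55 [ 607. -323.    2.] [389. 332.]
top dispenser 0.88 [541.  88.  -1.] [240. 185.]
top button_face 0.7 [442.  84.  43.] [240. 224.]
top outlet 0.74 [589.  94.   8.] [238. 165.]
top white_mid 0.59 [594.  24.   7.] [266. 163.]
top white_mid 0.32 [586. 152.   8.] [214. 166.]
top black_mid 0.71 [589. 157.  11.] [211. 165.]
top black_mid 0.54 [519. 217.   0.] [187. 194.]
top dish2_mid 0.48 [ 413. -296.   -1.] [400. 237.]
top dish3_mid 0.53 [399. 142.   8.] [217. 243.]
top dish3_mid 0.48 [399.  17.   9.] [269. 243.]
top dish3_mid 0.47 [544.  87.  38.] [239. 181.]
top vial 0.49 [518. -24.   0.] [286. 194.]
top lens_tube 0.49 [522. 216.  -1.] [188. 193.]
top mount_block 0.79 [ 447. -363.   -0.] [428. 222.]
top mount_block 0.55 [364. 374.  -3.] [120. 259.]
top driver 0.88 [364. 371.  -2.] [122. 259.]
top syringe 0.79 [ 412. -295.   -2.] [400. 237.]
top post 0.45 [529. 310.   0.] [149. 190.]
top bottle 0.66 [ 603. -326.    1.] [410. 158.]
1.6 [ 1.98205476  0.43564365 -1.98217635]
```

```bash
python3 - <<'E'
import cv2
a=cv2.imread('pics/side0.png');b=cv2.imread('pics/top0.png')
cv2.imwrite('pics/sc.png',cv2.resize(a[120:280,200:400],None,fx=4,fy=3.75,interpolation=cv2.INTER_CUBIC)[:600])
cv2.imwrite('pics/tc.png',cv2.resize(b[120:280,140:340],None,fx=4,fy=3.75,interpolation=cv2.INTER_CUBIC))
E
```

```text
(no output)
```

View pics/side0.png

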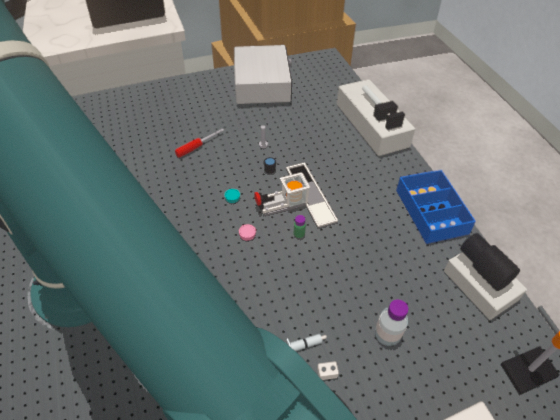

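View pics/sc.png

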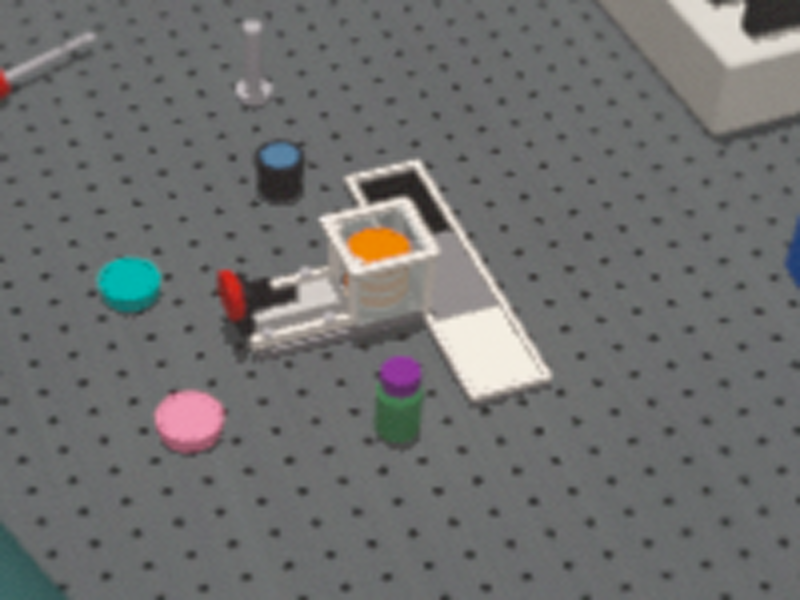

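View pics/tc.png

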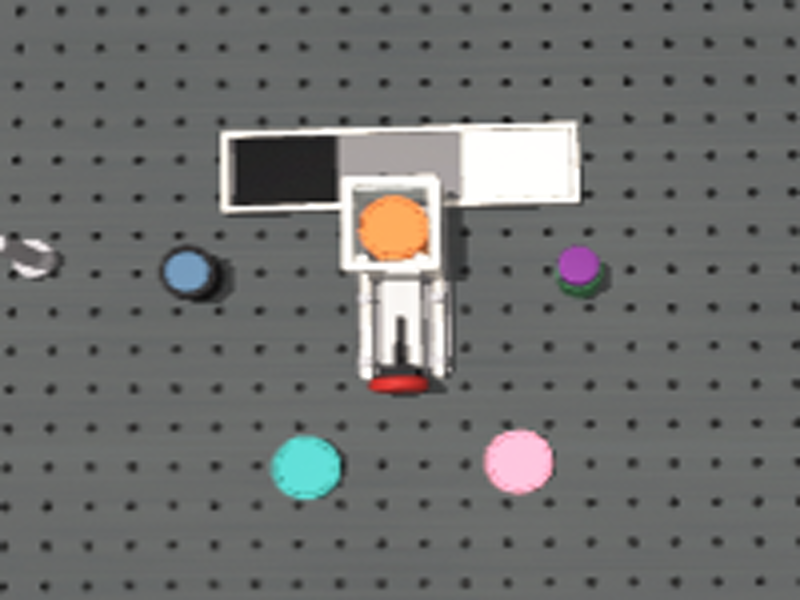

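View pics/top0.png

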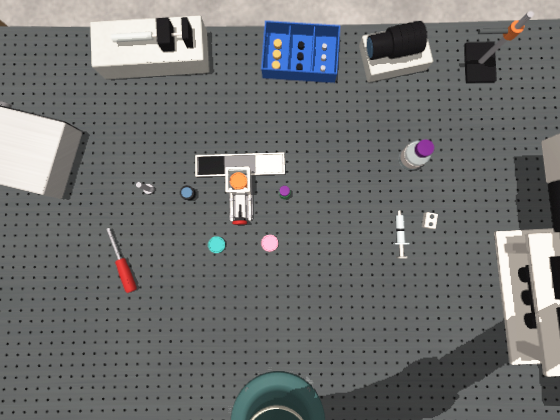

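```bash
cat >> h.py <<'E'
from scipy.spatial.transform import Rotation as Ro
E
python3 - <<'E'
from h import *
b=cv2.imread('pics/top0.png')
P=[(x/4-.375+140, y/3.75-.37+120) for x,y in [(221,131),(577,122),(580,203),(221,213)]]
W=[unproj('top',p,12)[:2] for p in P]
for w in W: print(w.round(1))
c=np.mean(W,0);v=(W[0]-W[1])+(W[3]-W[2]);print('tray ctr',c,'yaw',np.degrees(np.arctan2(-v[0],v[1])))
print(np.linalg.norm(W[0]-W[1]),np.linalg.norm(W[2]-W[1]))
# red button & white/black pad by colour
for cam in ['top','side']:
    im=cv2.cvtColor(cv2.imread(f'pics/{cam}0.png'),cv2.COLOR_BGR2RGB).astype(int)
    R,G,B=im[...,0],im[...,1],im[...,2]
    for nm,m,z,uv in [('red',(R>110)&(G<70)&(B<70),40,proj(cam,[442,86,40])),('orange',(R>180)&(G>90)&(G<190)&(B<110),56,proj(cam,[542,88,50]))]:
        ys,xs=np.nonzero(m);k=np.hypot(xs-uv[0],ys-uv[1])<22
        print(cam,nm,k.sum(),xs[k].mean(),ys[k].mean(),unproj(cam,(xs[k].mean(),ys[k].mean()),z).round(1))
print(Ro.from_rotvec(robot.observe()['tcp_rot']).as_matrix().round(2))
E
```

```text
[614.2 197. ]
[618.5 -19. ]
[565.4 -20.4]
[560.5 196.2]
tray ctr [589.65742238  88.46481331] yaw 1.2138609279627064
215.99579054965716 53.102098499022176
top red 53 238.96226415094338 221.77358490566039 [448.3  85.9  40. ]
top orange 236 237.97457627118644 180.27542372881356 [542.8  86.7  56. ]
side red 63 257.44444444444446 197.8095238095238 [449.4  87.7  40. ]
side orange 106 294.188679245283 184.68867924528303 [544.3  87.   56. ]
[[-0.    0.42 -0.91]
 [-0.   -0.91 -0.42]
 [-1.    0.    0.  ]]
```

```bash
cat >> h.py <<'E'
O=np.array([543.2,87.3]); YAW=np.radians(1.2)
ex=np.array([np.cos(YAW),np.sin(YAW)]); ey=np.array([-np.sin(YAW),np.cos(YAW)])
def D(x,y,z): return np.r_[O+x*ex+y*ey,z]
# tool x down, tool y along -dispenser y (like the start)
ROT=Ro.from_matrix(np.c_[[0,0,-1.],np.r_[-ey,0],np.r_[-ex,0]])
assert abs(np.linalg.det(ROT.as_matrix())-1)<1e-6
RV=ROT.as_rotvec()
E
python3 - <<'E'
from h import *
print(RV)
for cam,(u,v) in [('top',(140,120)),('side',(200,120))]:
    a=cv2.imread(f'pics/{cam}0.png')[v:v+160,u:u+200]; a=cv2.resize(a,None,fx=4,fy=3.75,interpolation=cv2.INTER_CUBIC)
    def L(pts,col):
        q=np.array([((proj(cam,D(*p))-[u,v]+.5)*[4,3.75]) for p in pts]).round().astype(int); cv2.polylines(a,[q],True,col,1)
    L([(24,-104,12),(69,-104,12),(69,104,12),(24,104,12)],(0,0,255))
    L([(24,-102,8),(69,-102,8),(69,-38,8),(24,-38,8)],(255,0,0))
    L([(-29,-28,63.5),(30,-28,63.5),(30,28,63.5),(-29,28,63.5)],(0,255,0))
    t=np.linspace(0,6.28,30); L([(-100,17*np.cos(k),40+17*np.sin(k)) for k in t],(255,255,0))
    L([(20*np.cos(k),20*np.sin(k),60-4) for k in t],(255,0,255))
    cv2.imwrite(f'pics/ov_{cam}.png',a)
for p in [(-118,0,130),(-118,0,38),(-60,0,38),(46.5,48,120),(46.5,48,13),(46.5,-32,13)]:
    print(p,kin.ik(D(*p),RV))
E
```

```text
[ 2.21090897  0.02315343 -2.21090897]
(-118, 0, 130) [ 0.28752676  0.30255857 -0.63576607  2.15215869  0.25962618  0.76037393
 -2.06617858]
(-118, 0, 38) [ 0.09637057  0.45472808 -0.43161826  2.2125076   0.36498042  0.54075775
 -2.16237302]
(-60, 0, 38) [ 0.07888246  0.51720149 -0.39121625  2.08431192  0.34025953  0.6003666
 -2.09943298]
(46.5, 48, 120) [ 0.06847439  0.55543687 -0.46863225  1.77040662  0.31157415  0.88975751
 -2.08765548]
(46.5, 48, 13) [-0.05106162  0.68416822 -0.30895935  1.81919189  0.30846375  0.68543734
 -2.08523505]
(46.5, -32, 13) [-0.00211127  0.65475086 -0.1960708   1.85360385  0.19680281  0.65193508
 -1.86541143]
```

View pics/ov_top.png

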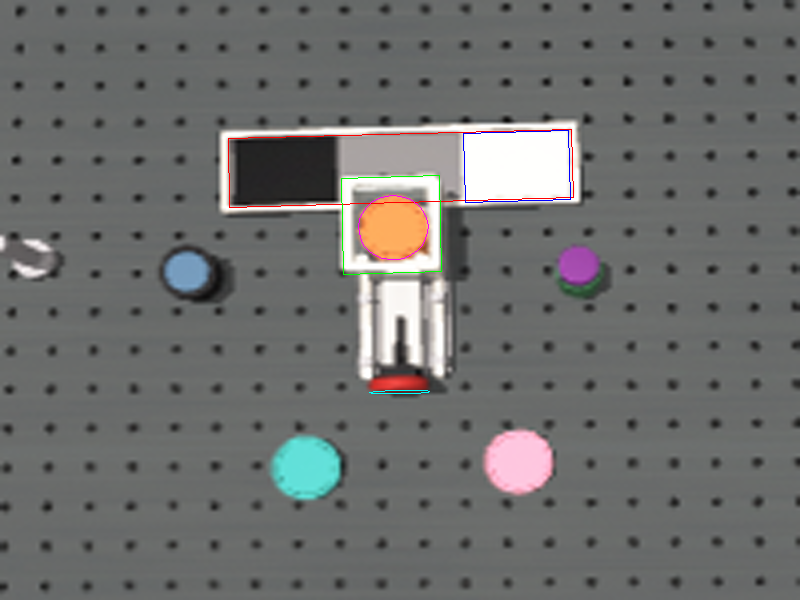

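View pics/ov_side.png

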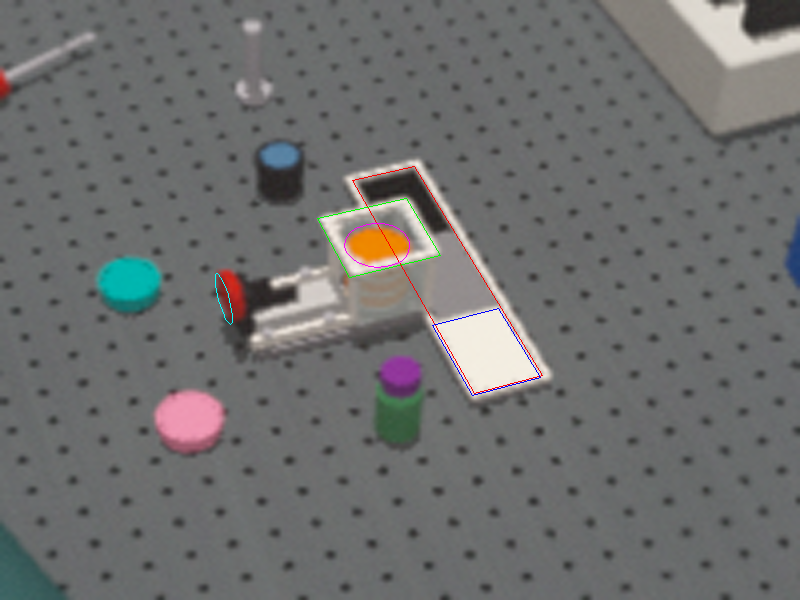

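```bash
cat >> h.py <<'E'
ROT=ROT*Ro.from_euler('x',np.pi); RV=ROT.as_rotvec()
def st(tag=''):
    s=robot.observe(); p=np.array(s['tcp_pos']); d=p[:2]-O
    print(tag,'t%.2f'%s['t'],'D',np.round([d@ex,d@ey,p[2]],1),'F',np.round(s['contact_force'],1),'g',round(s['grip_width'],2)); return s
E
python3 - <<'E'
from h import *
print(kin.ik(D(-126,0,170),RV))
grip(0.0); st('shut')
robot.movep(D(-126,0,170),RV); st('above')
robot.servo_line(D(-126,0,37),feed=120); st('low')
snap('top','t1.png'); snap('side','s1.png')
E
python3 - <<'E'
import cv2
a=cv2.imread('pics/side0.png')
a=cv2.imread('pics/s1.png')[120:280,180:380];b=cv2.imread('pics/t1.png')[120:280,140:340]
cv2.imwrite('pics/c1.png',cv2.resize(cv2.hconcat([a,b]),None,fx=2,fy=2,interpolation=cv2.INTER_CUBIC))
E
```

```text
[ 0.65976901  0.33681018 -1.06885029  2.11827371  0.38107058  0.89303356
  0.96128479]
shut t2.95 D [-284.8 -671.6  214.6] F [0.2 0.3 0.6] g 0.01
above t5.41 D [-125.6   -0.7  170. ] F [ 0.6 -0.2 -0. ] g 0.01
low t6.67 D [-1.256e+02  1.000e-01  3.740e+01] F [ 0.1 -0.  -0.1] g -0.0
```

View pics/c1.png

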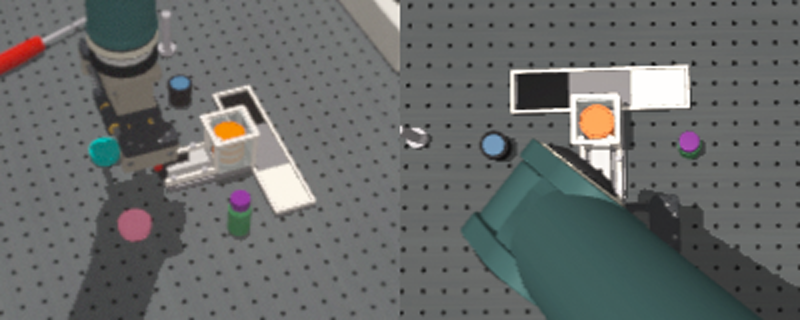

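Pictured: the gripper stands behind the button (side crop ~160,165), with the pink and turquoise decoys untouched. Next I press it.

```bash
python3 - <<'E'
from h import *
x=-126; 
robot.servo_line(D(-114,0,37),feed=60); st()
x=-114; xc=None
while x<-96:
    x+=2; robot.servo_line(D(x,0,37),feed=50); s=st('a%.0f'%x); f=-np.array(s['contact_force'])[:2]@ex
    if f>1.2: xc=x; break
print('contact',xc)
if xc:
    robot.servo_line(D(xc+40,0,37),feed=50); st('40')
    x=xc+40
    while x<xc+56:
        x+=1.5; robot.servo_line(D(x,0,37),feed=30); s=st('p%.1f'%(x)); f=-np.array(s['contact_force'])[:2]@ex
        if f>14: break
    robot.hold(.2); st('home'); snap('top','t2.png'); snap('side','s2.png')
E
```

```text
t7.12 D [-113.4    0.    37.1] F [-0.4 -0.7  0.1] g 0.01
a-112 t7.37 D [-112.    0.   37.] F [-0.  -0.  -0.8] g 0.0
a-110 t7.62 D [-109.9    0.    37. ] F [ 0.4  0.3 -0.3] g 0.01
a-108 t7.87 D [-108.3   -0.    36.9] F [-0.9 -0.7  0.5] g 0.01
a-106 t8.12 D [-106.3   -0.    36.9] F [-2.  -0.3  0.2] g 0.01
contact -106
40 t9.07 D [-67.    0.   36.8] F [-5.8  0.1  2.7] g 0.0
p-64.5 t9.32 D [-65.6   0.   36.8] F [-6.3  0.8  3.4] g 0.01
p-63.0 t9.57 D [-64.2   0.   36.8] F [-6.3 -0.7  4.5] g 0.01
p-61.5 t9.82 D [-62.7   0.   36.8] F [-6.3 -0.9  4.3] g 0.0
p-60.0 t10.07 D [-61.3   0.1  36.8] F [-6.8  0.2  5.1] g 0.01
p-58.5 t10.32 D [-59.9   0.   36.8] F [-6.8 -0.7  5.1] g 0.0
p-57.0 t10.57 D [-59.2   0.   36.7] F [-8.4 -0.7  6.7] g 0.01
p-55.5 t10.82 D [-59.2  -0.   36.6] F [-12.    0.1   9.4] g 0.01
p-54.0 t11.07 D [-59.1  -0.   36.4] F [-16.2   0.3  12.6] g 0.01
home t11.27 D [-59.2   0.   36.4] F [-15.8  -0.3  12.6] g 0.01
```

```bash
python3 - <<'E'
from h import *
robot.servo_line(D(-122,0,38),feed=130); st('back')
robot.servo_line(D(-122,0,130),feed=200); st('up')
robot.movep(D(46.5,50,110),RV); st('over'); snap('side','s3.png'); snap('top','t3.png')
for n in ['dish1_mid','button_face']:
    for r in viewer.pinpoint(n,'side'):
        w=toworld('side',r['at']); d=w[:2]-O; print(n,round(r['confidence'],2),np.round([d@ex,d@ey,w[2]],1))
E
python3 - <<'E'
import cv2
a=cv2.imread('pics/s2.png')[120:280,200:400];c=cv2.imread('pics/s3.png')[120:280,200:400]
cv2.imwrite('pics/c3.png',cv2.resize(cv2.hconcat([a,c]),None,fx=2,fy=2,interpolation=cv2.INTER_CUBIC))
E
```

```text
back t12.04 D [-1.201e+02  1.000e-01  3.840e+01] F [ 0.7 -1.2 -0.3] g 0.01
up t12.65 D [-121.8   -0.6  129.5] F [-1.1  0.3 -1.1] g 0.0
over t13.39 D [ 44.6  50.3 108.6] F [-0.1 -0.3 -0.1] g 0.0
dish1_mid 0.68 [52.   0.3 17.1]
button_face 0.56 [-103.2   -1.5   38. ]
```

View pics/c3.png

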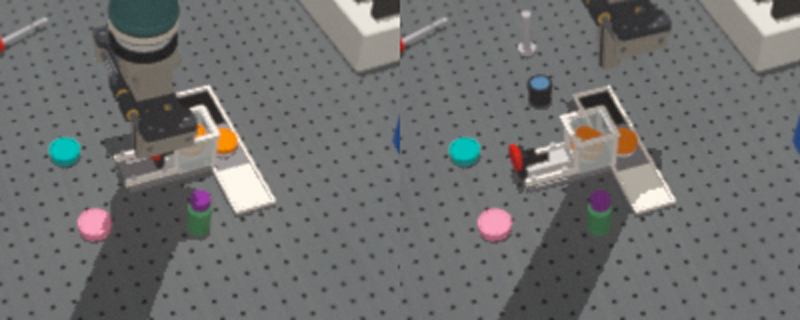

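View pics/t3.png

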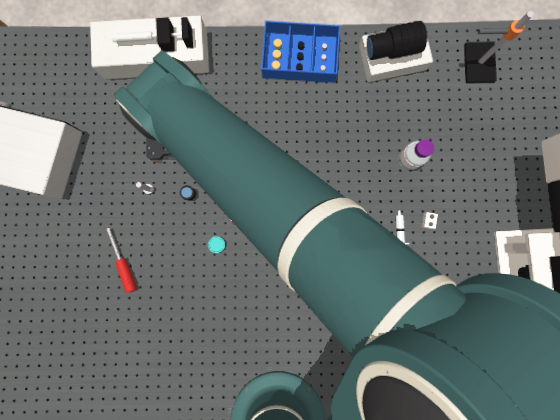

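The plunger is back at rest (-103), and one dish is out at the outlet (side crop ~627,140). Next I nudge it toward -y.

```bash
python3 - <<'E'
from h import *
robot.servo_line(D(47,50,12.5),feed=110); st('low')
robot.servo_line(D(47,38,12.5),feed=40); st('c')
robot.servo_line(D(47,-24,12.5),feed=30); st('mid')
robot.hold(.3); st('mid')
snap('side','s4.png'); snap('top','t4.png')
for r in viewer.pinpoint('dish1_mid','side'):
        w=toworld('side',r['at']); d=w[:2]-O; print(round(r['confidence'],2),np.round([d@ex,d@ey,w[2]],1))
for i,r in enumerate(viewer.silhouettes('dish1_mid','side')):
    ys,xs=np.nonzero(r['mask']); print(r['confidence'],len(xs),xs.min(),xs.max(),ys.min(),ys.max(),xs.mean(),ys.mean())
a=cv2.imread('pics/s4.png')[140:240,240:360];u,v=240,140
a=cv2.resize(a,None,fx=6,fy=6,interpolation=cv2.INTER_CUBIC)
for y0,col in [(-62,(255,0,0)),(-70,(0,255,0))]:
  for z in (22,8):
    q=np.array([((proj('side',D(46.5+20*np.cos(k),y0+20*np.sin(k),z))-[u,v]+.5)*6) for k in np.linspace(0,6.28,40)]).round().astype(int); cv2.polylines(a,[q],True,col,1)
cv2.imwrite('pics/c4.png',a)
E
```

```text
low t14.62 D [47.5 50.3 13.2] F [ 0.9 -0.  -0.1] g 0.01
c t15.07 D [47.2 37.5 12.7] F [0.3 0.5 0.4] g 0.0
mid t17.29 D [ 47.  -23.8  12.5] F [ 0.7 -0.3  0.1] g 0.0
mid t17.59 D [ 47.  -24.   12.5] F [-0.5  1.3  0.1] g 0.01
0.52 [ 50.6 -58.1  15.8]
0.73 167 312 327 201 214 319.3832335329341 207.18562874251498
```

View pics/c4.png

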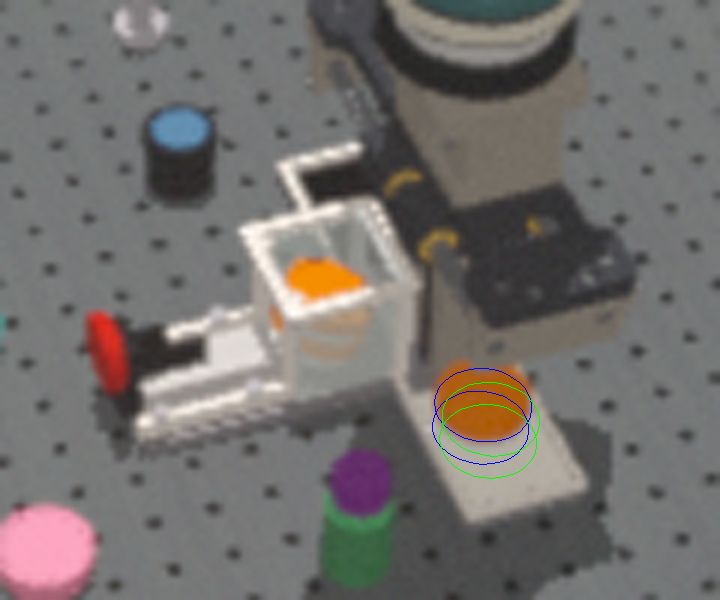

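```bash
python3 - <<'E'
from h import *
robot.servo_line(D(47,-32.5,12.5),feed=20); robot.hold(.2); st('end')
robot.servo_line(D(47,-15,12.5),feed=50); robot.servo_line(D(47,-15,110),feed=150)
robot.movep(D(-20,180,200),RV);st()
snap('side','s5.png'); snap('top','t5.png')
for c in ('side','top'):
  for r in viewer.pinpoint('dish1_mid',c) if c=='side' else []:
        w=toworld('side',r['at']); d=w[:2]-O; print(round(r['confidence'],2),np.round([d@ex,d@ey,w[2]],1))
  u,v=(240,140)if c=='side' else (200,120)
  a=cv2.imread(f'pics/{c}5.png' if 0 else f'pics/{c[0]}5.png')[v:v+100,u:u+120]
  a=cv2.resize(a,None,fx=6,fy=6,interpolation=cv2.INTER_CUBIC)
  for z in (22,8):
    q=np.array([((proj(c,D(46.5+20*np.cos(k),-70+20*np.sin(k),z))-[u,v]+.5)*6) for k in np.linspace(0,6.28,40)]).round().astype(int); cv2.polylines(a,[q],True,(0,255,0),1)
  q=np.array([((proj(c,D(*p))-[u,v]+.5)*6) for p in [(24,-102,8),(69,-102,8),(69,-38,8),(24,-38,8)]]).round().astype(int); cv2.polylines(a,[q],True,(255,0,0),1)
  cv2.imwrite(f'pics/c5{c}.png',a)
E
```

```text
end t18.57 D [ 47.  -32.4  12.5] F [ 0.6  0.5 -0.9] g 0.0
 t20.77 D [-19.3 177.8 198.7] F [-0.3  0.6 -0.4] g 0.0
0.54 [ 50.  -67.1  14.3]
```

View pics/c5side.png

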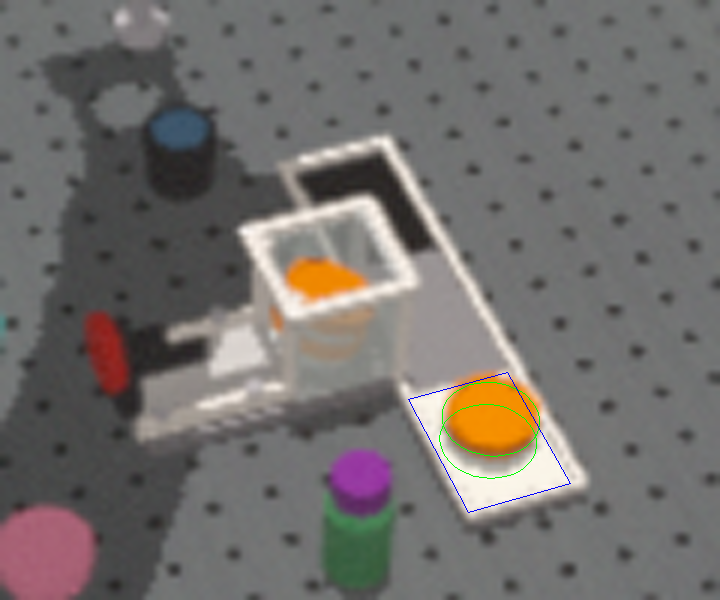

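View pics/c5top.png

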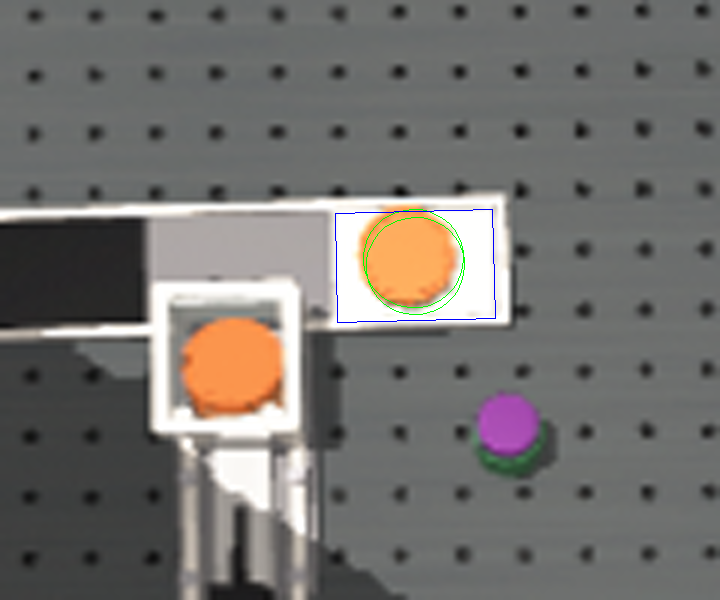

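```bash
python3 - <<'E'
from h import *
def edge(im,cam,x,y0,y1,z,ch=1):
    ys=np.arange(y0,y1,.25); u=np.array([proj(cam,D(x,y,z)) for y in ys],np.float32)
    v=cv2.remap(im,u[:,0].reshape(-1,1),u[:,1].reshape(-1,1),cv2.INTER_CUBIC)[:,0,ch].astype(float)
    lo,hi=np.median(v[:20]),np.median(v[-20:]); m=(lo+hi)/2
    s=v-m; k=np.nonzero(s[:-1]*s[1:]<0)[0]; return ys[k], lo,hi
for f,cam in [('t0','top'),('t5','top'),('side0','side'),('s5','side')]:
    im=cv2.imread('pics/'+{'t0':'top0'}.get(f,f)+'.png')
    print(f)
    for x in (60,64):
        print('  x',x,'grey/white(-38)',edge(im,cam,x,-29,-45,8),'outer end(-106..-108,z12)',edge(im,cam,x,-104.5,-120,12))
        print('     black/grey(38)',edge(im,cam,x,30,46,8),'outer end+',edge(im,cam,x,104.5,120,12))
for f,cam in [('t5','top'),('s5','side')]:
    im=cv2.imread('pics/'+f+'.png').astype(int);B,G,R=im[...,0],im[...,1],im[...,2]
    c=proj(cam,D(46.5,-70,22)); ys,xs=np.nonzero((R-B>70)); k=np.hypot(xs-c[0],ys-c[1])<13; 
    for z in (22,20):
        w=unproj(cam,(xs[k].mean(),ys[k].mean()),z)[:2]-O; print(f,k.sum(),xs[k].min(),xs[k].max(),ys[k].min(),ys[k].max(),'dish',z,w@ex,w@ey)
E
```

```text
t0Traceback (most recent call last):
  File "<stdin>", line 11, in <module>
  File "<stdin>", line 4, in edge
IndexError: too many indices for array: array is 1-dimensional, but 2 were indexed
```

```bash
python3 - <<'E'
from h import *
def edge(im,cam,x,y0,y1,z,ch=1):
    ys=np.linspace(y0,y1,61); u=np.array([proj(cam,D(x,y,z)) for y in ys],np.float32)
    v=cv2.remap(im,u[:,0].reshape(-1,1),u[:,1].reshape(-1,1),cv2.INTER_LINEAR)[:,0,ch].astype(float)
    m=(np.median(v[:12])+np.median(v[-12:]))/2
    s=v-m; k=np.nonzero(s[:-1]*s[1:]<=0)[0]; return ys[k].round(1)
for f,cam in [('top0','top'),('t5','top'),('side0','side'),('s5','side')]:
    im=cv2.imread('pics/'+f+'.png')
    for x in (57,62):
        print(f,x,'-38:',edge(im,cam,x,-29,-47,8),'38:',edge(im,cam,x,30,46,8),'-end',edge(im,cam,x,-104.5,-120,12),'+end',edge(im,cam,x,104.5,120,12))
for f,cam in [('t5','top'),('s5','side')]:
    im=cv2.imread('pics/'+f+'.png').astype(int);B,G,R=im[...,0],im[...,1],im[...,2]
    c=proj(cam,D(46.5,-70,22)); ys,xs=np.nonzero((R-B>70)); k=np.hypot(xs-c[0],ys-c[1])<13; 
    for z in (22,20):
        w=unproj(cam,(xs[k].mean(),ys[k].mean()),z)[:2]-O; print(f,k.sum(),xs[k].min(),xs[k].max(),ys[k].min(),ys[k].max(),'dish',z,w@ex,w@ey)
E
```

```text
top0 57 -38: [-36.2 -36.5] 38: [38.8] -end [-108.1] +end [108.6 108.9]
top0 62 -38: [-36.5] 38: [38.5] -end [-107.1 -107.3] +end [108.9]
t5 57 -38: [-36.2] 38: [38.8] -end [-108.4] +end [108.6]
t5 62 -38: [-36.5] 38: [38.5] -end [-107.3] +end [108.9]
side0 57 -38: [-36.2] 38: [38.3] -end [-108.1 -108.4] +end [110.4]
side0 62 -38: [-36.2] 38: [39.6] -end [-108.4] +end [110.4]
s5 57 -38: [-34.7] 38: [38.5 38.8] -end [-108.1 -108.4] +end [110.4]
s5 62 -38: [-36.5] 38: [39.6] -end [-108.4] +end [110.4]
t5 220 259 275 154 170 dish 22 47.652151893042 -67.1609698585354
t5 220 259 275 154 170 dish 20 48.0954113835601 -67.07135264047331
s5 183 314 329 202 215 dish 22 47.6801793024276 -68.5451570837264
s5 183 314 329 202 215 dish 20 48.51970955924333 -66.99997248232849
```

The dish lies about 2 mm short of the pad's middle, so one gentle corrective nudge follows.

```bash
python3 - <<'E'
from h import *
robot.movep(D(47,-12,110),RV); robot.servo_line(D(47,-12,12.5),feed=110); st('low')
robot.servo_line(D(47,-29,12.5),feed=35)
robot.servo_line(D(47,-34.3,12.5),feed=15); robot.hold(.2); st('end')
robot.servo_line(D(47,-15,12.5),feed=50); robot.servo_line(D(47,-15,110),feed=150)
robot.movep(D(-20,180,200),RV);st()
snap('side','s6.png'); snap('top','t6.png')
for f,cam in [('t6','top'),('s6','side')]:
    im=cv2.imread('pics/'+f+'.png').astype(int);B,G,R=im[...,0],im[...,1],im[...,2]
    c=proj(cam,D(46.5,-70,22)); ys,xs=np.nonzero((R-B>70)); k=np.hypot(xs-c[0],ys-c[1])<13; 
    w=unproj(cam,(xs[k].mean(),ys[k].mean()),22)[:2]-O; print(f,k.sum(),'dish',w@ex,w@ey)
a=cv2.imread('pics/s6.png')[130:240,190:350];b=cv2.imread('pics/t6.png')[140:250,180:340]
cv2.imwrite('pics/c6.png',cv2.resize(cv2.hconcat([a,b]),None,fx=2.5,fy=2.5,interpolation=cv2.INTER_CUBIC))
E
```

```text
low t22.84 D [ 47.5 -11.7  13.1] F [-0.2 -0.8  0.1] g 0.0
end t24.18 D [ 47.  -34.2  12.5] F [-0.2  0.1 -0.8] g 0.01
 t26.41 D [-19.3 177.8 198.8] F [ 0.1 -0.2 -0.8] g 0.0
t6 219 dish 47.669323266824364 -68.45444080846907
s6 186 dish 47.60479388952115 -70.33356289297303
```

View pics/c6.png

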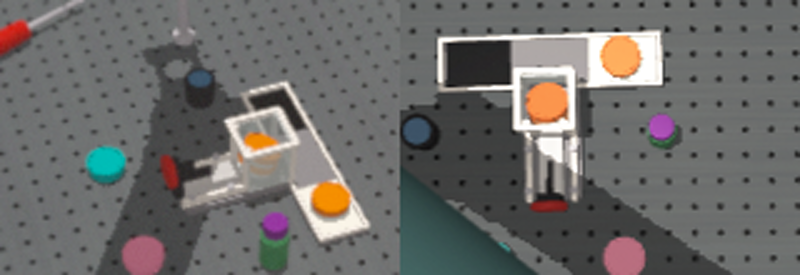

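The dish lies on the middle of the white pad. The plunger is out, the other two dishes are in the magazine and the arm is clear.

```bash
python3 -c "
from h import *
robot.hold(.3); robot.job_done(); st()"
```

```text
the job is handed in; nothing more can be done
the job is handed in; nothing more can be done
```

I pressed the plunger home once and one dish came out. I then nudged it along the tray onto the white pad and handed the job in at about 27 s on the robot's clock.

- **Press:** I used the shut fingertips. The plunger moved about 48.5 mm, then stopped hard, with the force rising to about 16 N. It sprang back to rest when I backed off.
- **Nudge:** I pushed the dish toward -y with the outside of the shut fingers, then gave it a second small nudge because it was about 2 mm short. I then lifted the arm clear.
- **Dish position:** After the second nudge, the dish was at y = -68.5 in the top picture and -70.3 in the side picture. The pad middle measured about -69.2, so the two cameras disagree by about 2 mm and the dish is within about 1 mm of the middle. Across the channel it was about 1 mm off the centreline.
- **Rest of the scene:** In the last pictures the remaining dishes were still in the magazine and the black pad was empty. I saw no change in the pink dish, turquoise dish, vial, lens tube or post. The screwdriver is only partly in those crops, and I did not re-check the syringe, block or bottle after the early pictures.
- **Unexplained reading:** There was an upward force of up to 12.6 N on the fingers while I held the plunger against its stop. I took it to be friction on the button face. It was gone once I backed off.

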